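# Refill the coffee pod tray by colour

### The job

Refill the coffee pod tray: stand each of the four fresh coffee pods (red, blue, green and yellow lids) upright, lid up, in the free near end of the channel that already holds a pod of its own colour, and let go. Leave the used pod with the peeled lid and the dark grey reusable filter pod standing where they are.

Things in the scene. Friction and masses are not known exactly. Their poses are not given: they have to be found in the camera images.
- pod_red: Loose fresh coffee pod standing on its narrow end: cream cup, flat red foil lid, red band round the side. Round, 45 mm tall, base 37 mm across, widening to 46 mm, then a 3 mm thick rim 51 mm across 41 to 44 mm up, which flat jaws meet. About 18 g. Origin: centre of underside, z up. At the start nothing over 15 mm tall is within 35 mm of it.
- pod_blue: Loose fresh coffee pod standing on its narrow end: cream cup, flat blue foil lid, blue band round the side. Round, 45 mm tall, base 37 mm across, widening to 46 mm, then a 3 mm thick rim 51 mm across 41 to 44 mm up, which flat jaws meet. About 18 g. Origin: centre of underside, z up. At the start nothing over 15 mm tall is within 35 mm of it.
- pod_green: Loose fresh coffee pod standing on its narrow end: cream cup, flat green foil lid, green band round the side. Round, 45 mm tall, base 37 mm across, widening to 46 mm, then a 3 mm thick rim 51 mm across 41 to 44 mm up, which flat jaws meet. About 18 g. Origin: centre of underside, z up. At the start nothing over 15 mm tall is within 35 mm of it.
- pod_yellow: Loose fresh coffee pod standing on its narrow end: cream cup, flat yellow foil lid, yellow band round the side. Round, 45 mm tall, base 37 mm across, widening to 46 mm, then a 3 mm thick rim 51 mm across 41 to 44 mm up, which flat jaws meet. About 18 g. Origin: centre of underside, z up. At the start nothing over 15 mm tall is within 35 mm of it.
- lane_red: Tray channel with one red pod at its far end: grey trough, 170 mm long (x axis, +x = far end), 64.5 wide (y, 58.5 inside), 21 tall; floor 3 mm above origin. Origin: centre of underside, 6 mm over the worktop. Free near half: a pod's centre fits from x = -62 to 0 mm, best -40. The pod in it stands fixed at x = +52 mm, y = 0.
- lane_blue: Tray channel with one blue pod at its far end: grey trough, 170 mm long (x axis, +x = far end), 64.5 wide (y, 58.5 inside), 21 tall; floor 3 mm above origin. Origin: centre of underside, 6 mm over the worktop. Free near half: a pod's centre fits from x = -62 to 0 mm, best -40. The four channels lie side by side 65 mm apart, colour order varies.
- lane_green: Tray channel with one green pod at its far end: grey trough, 170 mm long (x axis, +x = far end), 64.5 wide (y, 58.5 inside), 21 tall; floor 3 mm above origin. Origin: centre of underside, 6 mm over the worktop. Free near half: a pod's centre fits from x = -62 to 0 mm, best -40. The wooden tray round them (190 x 276 mm, 24 mm tall) is fixed.
- lane_yellow: Tray channel with one yellow pod at its far end: grey trough, 170 mm long (x axis, +x = far end), 64.5 wide (y, 58.5 inside), 21 tall; floor 3 mm above origin. Origin: centre of underside, 6 mm over the worktop. Free near half: a pod's centre fits from x = -62 to 0 mm, best -40. Its far-end pod, centre x = +52 mm, is fixed like the others.
- used_pod: Used coffee pod: plain cream cup without coloured band, silver rim, lid peeled back so that brown grounds show on top; the silver foil curls up at one edge to 70 mm height. Cup, rim and height as the fresh pods. Stays where it stands. Origin: centre of underside, z up. Loose.
- filter_pod: Reusable filter pod: dark grey all over, silvery mesh windows round the side and a small silvery mesh disc in the middle of its top. Cup, rim and height as the fresh pods. Stays where it stands. Origin: centre of underside, z up. Loose.
Mind the look-alikes: they are no part of the job. Leave any pink look-alike of the filter_pod alone.

How it is judged:
At the end, for the whole second after the job is handed in: Each fresh pod stands upright (0.12 rad) and at rest on the floor (4 mm) of its own colour's channel, centre within 14 mm of the centreline and from 70 mm before to 6 mm past the channel's middle; the used and filter pods stand upright within 20 mm of their starts (x of pod_red in the frame of lane_red between -0.07 and 0.006 m and y of pod_red in the frame of lane_red between -0.014 and 0.014 m and z of pod_red in the frame of lane_red between -0.002 and 0.007 m and angle between each of pod_red, pod_blue, pod_green, pod_yellow, used_pod, filter_pod's own z axis and vertical below 0.12 rad and linear speed of each of pod_red, pod_blue, pod_green, pod_yellow below 0.02 m/s and x of pod_blue in the frame of lane_blue between -0.07 and 0.006 m and y of pod_blue in the frame of lane_blue between -0.014 and 0.014 m and z of pod_blue in the frame of lane_blue between -0.002 and 0.007 m and x of pod_green in the frame of lane_green between -0.07 and 0.006 m and y of pod_green in the frame of lane_green between -0.014 and 0.014 m and z of pod_green in the frame of lane_green between -0.002 and 0.007 m and x of pod_yellow in the frame of lane_yellow between -0.07 and 0.006 m and y of pod_yellow in the frame of lane_yellow between -0.014 and 0.014 m and z of pod_yellow in the frame of lane_yellow between -0.002 and 0.007 m and distance of each of used_pod, filter_pod from where it was at the start of the episode below 0.02 m); the robot touches nothing.
It fails at once if the used pod was pushed or carried away (more than 20 mm) or tipped over (distance of used_pod from where it was at the start of the episode above 0.02 m or angle between used_pod's own z axis and vertical above 0.4 rad).
It fails at once if the reusable filter pod was pushed or carried away (more than 20 mm) or tipped over (distance of filter_pod from where it was at the start of the episode above 0.02 m or angle between filter_pod's own z axis and vertical above 0.4 rad).
It also fails if it takes over 96 s, if anything falls off the work surface, if the arm or the gripper's body presses on something with over 40 N, if the wrist force passes 120 N, or if a joint passes its speed limit or range.

### The arm

A 6-joint arm with a two-finger parallel gripper is mounted at the origin on the work surface. World frame = base frame: x ahead of the robot, y to its left, z up, the work surface at z = 0. Lengths are in m, angles in rad, forces in N, time in s.
With the tool pointing down it reaches from about 0.35 to 0.8 m from the base axis. Payload 7.3 kg.
Tool frame: the origin (TCP) lies on the centre line of the jaws, within the pads' length; the fingertips stand 25 mm ahead of it and the grasp point (between the pads) lies 6 mm ahead of it (nose_length is the distance from the TCP to the fingertips, in m); z points along the fingers, x is the direction in which the jaws open and shut, and the axes are right-handed (so a half turn about z gives the same grasp; the last joint's range is limited). The gripper opens to 85 mm and grips with 20 to 120 N. Pads are 22 mm wide; open, the fingers measure 114 mm over their backs; the gripper's body (76 mm by 85 mm) begins 54 mm behind the grasp point. The pads swing forward as they close: fully open they stand 13 mm farther back than shut.
Start: joints at [-1.25, 0.342, 1.524, -0, 1.275, -0.146], TCP at [0.236, -0.469, 0.256] pointing down, gripper open.
Joint ranges: [-2.53, 2.53], [-0.77, 2.02], [0.04, 2.7], [-1, 4.14], [0.28, 2.66], [-3.11, 3.11]. Speed limits (rad/s): [2.57, 2.57, 3.14, 3.14, 3.14, 3.14].

### API

Orientations are given as a unit quaternion [x, y, z, w].
In Python, from workcell import * gives the robot as it stands.
- The arm moves only by the shell command python3 -m inch 'ROWS' [FORCE]. ROWS is JSON, a list of rows, each an object with "offset": the shift along the world's x, y, z in mm, a list of three; "twist": the turn about the world's z in rad; "grip": the opening, from -1 (shut) to 1 (fully open). A call has 1 to 12 rows; each row is the pose to reach, as a shift and turn from the pose measured when the call began; what a row does not reach only later rows make up. A row lasts 1/12 s, in which the tool goes at most 41.7 mm and 7.16 degrees, less where a joint would pass 70% of its speed; a pose out of reach is approached as far as the arm can. A call with a gripper value outside its range is refused whole. The fingers move at their own pace and stop on an object; FORCE is the grip in N (left out, the last holds). Time passes only in rows, so rows that repeat a pose let the fingers close. It gives the time, the measured TCP pose, the force and the opening at its end, in the units of the state.
- read_state(): the state, without advancing time (a new reading comes with each control period).
- camera(name): name is "scene" or "top" or "wrist"; returns a dict with "image" (400x640x3 uint8, red, green, blue), "K" (3x3 intrinsics, pixels), "world_from_camera" (4x4, takes a point from camera to world coordinates). Camera axes: x right, y up, looking along -z (the intrinsics and any distortion apply to the point x, -y, -z); pixel columns grow to the right and rows downward; lengths in m; the calibration is good to about 2 mm. A picture is of the moment at which its call begins. There is no depth.
- job_done(): hands the job in, once; it reports no verdict.
The state is a dict: "time": time; "q": joint angles; "dq": joint speeds; "joint_torque": joint torques, N m; "position": TCP position; "tool_rot": TCP orientation; "contact_force": force on the tool from outside, world axes, zero at the start; "ft_torque": the same for the moment, N m; "grip_width": finger opening in m.
Only numpy, scipy, OpenCV 4.12 (cv2) and the standard library are available. Lean on these libraries where they do the work, as an engineer would, in place of code of your own. Each camera call takes 0.05 s, during which the arm holds its last target. There are 200 camera calls.

## Working session

There is one attempt and no reset: what is moved stays moved. The work goes in short steps, Python scripts to look and compute and a shell command to move; the robot and the scene stay as the last step left them, time stands still between calls to the robot, and variables do not carry over. Pictures are saved under pics/ and viewed, about 12 in all and at most 16, crops included, and the job is handed in when it is done.

```bash
mkdir -p pics; ls; python3 - <<'E'
from workcell import *
import cv2,numpy as np
s=read_state(); print(s['time'],s['position'],s['tool_rot'],s['grip_width'])
for n in ("top","scene"):
    c=camera(n); cv2.imwrite(f"pics/{n}0.png",c["image"][:,:,::-1]); np.savez(f"{n}0.npz",**c); print(n,c["K"].tolist(),c["world_from_camera"].round(4).tolist(),[k for k in c])
E
```

```text
pics
0.0 [ 0.23618813 -0.46845341  0.25561576] [ 8.51491579e-01 -5.24367685e-01 -5.94479253e-04 -5.18452677e-04] 0.08547681324564894
top [[504.4688474885445, 0.0, 323.8480300255647], [0.0, 504.4688474885445, 205.98922046596908], [0.0, 0.0, 1.0]] [[-0.0151, 0.9965, -0.0818, 0.3268], [-0.9998, -0.0159, -0.0086, -0.0321], [-0.0099, 0.0817, 0.9966, 1.4706], [0.0, 0.0, 0.0, 1.0]] ['image', 'K', 'world_from_camera']
scene [[518.7539467793513, 0.0, 320.99440541423934], [0.0, 518.7539467793513, 194.10516473336466], [0.0, 0.0, 1.0]] [[0.8623, -0.3783, 0.3366, 0.8975], [0.5062, 0.6592, -0.5561, -0.8065], [-0.0115, 0.6499, 0.7599, 1.1239], [0.0, 0.0, 0.0, 1.0]] ['image', 'K', 'world_from_camera']
```

View pics/top0.png

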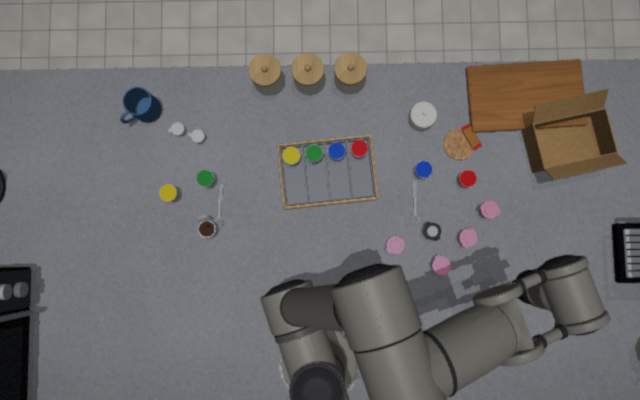

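View pics/scene0.png

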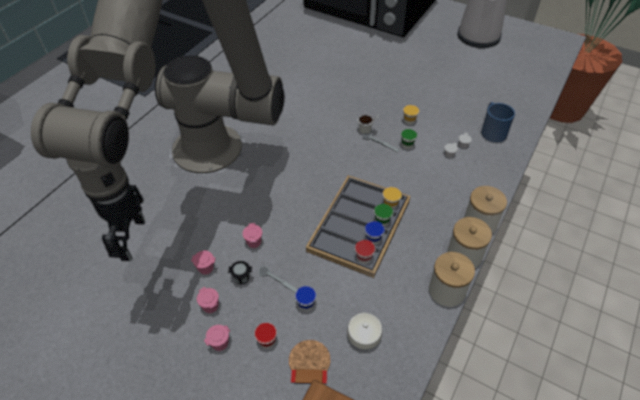

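Top view candidates:
- **Fresh pods:** red (467,179), blue (424,170), green (205,178), yellow (168,193).
- **Fixed pods in the tray:** yellow (291,155), green (314,152), blue (336,150), red (359,148). These are not to be picked up.
- **Leave alone:** used pod (207,229), filter pod (432,231), and pink look-alikes (396,245), (441,265), (468,238), (489,210).
- **Other clutter:** spoons, sugar cups and a biscuit with a red wrapper (470,137).

I'll measure the lids and make one close crop.

```bash
cat > h.py <<'E'
import numpy as np,cv2
HUE={'red':(172,6),'blue':(108,128),'green':(45,80),'yellow':(20,32)}
def ray(c,uv,z):
    K,T=c["K"],c["world_from_camera"]
    d=T[:3,:3]@np.array([(uv[0]-K[0,2])/K[0,0],-(uv[1]-K[1,2])/K[1,1],-1.])
    o=T[:3,3]; return o+d*(z-o[2])/d[2]
def blobs(img,col,amin=30,S=110,V=60):
    h=cv2.cvtColor(img,cv2.COLOR_RGB2HSV); lo,hi=HUE[col]; H=h[...,0]
    m=((H>=lo)&(H<=hi)) if lo<hi else ((H>=lo)|(H<=hi))
    m=(m&(h[...,1]>S)&(h[...,2]>V)).astype(np.uint8)
    n,l,s,c=cv2.connectedComponentsWithStats(m)
    return [(c[i].round(1).tolist(),s[i].tolist()) for i in range(1,n) if s[i,4]>amin]
E
python3 - <<'E'
from h import *
c=dict(np.load("top0.npz"))
for k in HUE:
    for b in blobs(c["image"],k): print(k,b,ray(c,b[0],.045).round(4)[:2], ray(c,b[0],.054).round(4)[:2])
for n,uv in dict(used=(207,229),filt=(432,231),p1=(396,245),p2=(441,265),p3=(468,238),p4=(489,210),TL=(278,144),TR=(371,137),BR=(376,201),BL=(285,208)).items(): print(n,ray(c,uv,.045 if n[0] in 'ufp' else .024).round(3)[:2])
im=c["image"][:,:,::-1]
a=cv2.resize(im[130:280,380:510],None,fx=3.5,fy=3.5,interpolation=2);b=cv2.resize(im[130:280,150:230],None,fx=3.5,fy=3.5,interpolation=2)
cv2.imwrite("pics/crop1.png",np.hstack([a,b]))
E
```

```text
red ([359.0, 147.8], [351, 140, 17, 17, 228]) [ 0.6093 -0.1228] [ 0.6075 -0.1223]
red ([467.3, 178.2], [459, 170, 18, 17, 232]) [ 0.5166 -0.4284] [ 0.5154 -0.4259]
blue ([336.3, 150.3], [329, 142, 16, 18, 226]) [ 0.6031 -0.0578] [ 0.6014 -0.0576]
blue ([423.1, 169.0], [415, 161, 17, 17, 223]) [ 0.545  -0.3039] [ 0.5436 -0.3022]
green ([313.5, 152.6], [306, 145, 16, 16, 204]) [0.5976 0.0075] [0.5959 0.0073]
green ([204.6, 177.9], [197, 171, 16, 15, 197]) [0.5297 0.3195] [0.5285 0.3173]
yellow ([290.8, 155.0], [283, 147, 17, 17, 230]) [0.5917 0.0726] [0.59   0.0719]
yellow ([168.1, 192.6], [160, 185, 18, 16, 235]) [0.4892 0.4236] [0.4882 0.4207]
used [0.384 0.312]
filt [ 0.368 -0.323]
p1 [ 0.331 -0.221]
p2 [ 0.273 -0.346]
p3 [ 0.347 -0.424]
p4 [ 0.425 -0.486]
TL [0.629 0.111]
TR [ 0.645 -0.16 ]
BR [ 0.458 -0.17 ]
BL [0.442 0.092]
```

View pics/crop1.png

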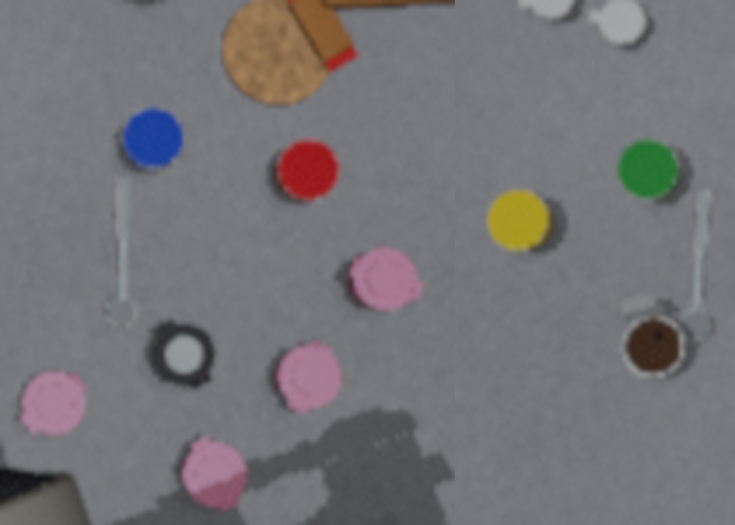

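The crop confirms the choice. Its solid red, blue, green and yellow lids are the fresh pods. The dark pod with the silver disc is the filter, the brown top is the used pod, and the four pink ones are decoys. I'll keep the jaws along the lane axis (yaw about 0.09 rad) for every pod, and start with red.

```bash
python3 -m inch '[{"offset":[100,20,-20],"twist":0.125,"grip":1},{"offset":[200,30,-50],"twist":0.25,"grip":1},{"offset":[281,40,-106],"twist":0.375,"grip":1},{"offset":[281,40,-106],"twist":0.5,"grip":1},{"offset":[281,40,-106],"twist":0.625,"grip":1},{"offset":[281,40,-106],"twist":0.75,"grip":1},{"offset":[281,40,-106],"twist":0.875,"grip":1},{"offset":[281,40,-106],"twist":1.0,"grip":1},{"offset":[281,40,-106],"twist":1.12,"grip":1},{"offset":[281,40,-106],"twist":1.194,"grip":1},{"offset":[281,40,-106],"twist":1.194,"grip":1},{"offset":[281,40,-106],"twist":1.194,"grip":1}]' 30
python3 - <<'E'
from workcell import *
from h import *
s=read_state(); print(s['position'],s['q'].round(3) if hasattr(s['q'],'round') else s['q'],s['tool_rot'])
c=camera("wrist"); cv2.imwrite("pics/w1.png",c["image"][:,:,::-1])
for b in blobs(c["image"],'red',300): print(b,ray(c,b[0],.045))
E
```

```text
time: 1.1
position: [0.5171, -0.4283, 0.1492]
tool_rot: [0.999, 0.044, -0.001, -0.0]
contact_force: [0.4, 0.2, 0.3]
grip_width: 0.0855
[ 0.51705234 -0.42833389  0.14920729] [-8.050e-01  7.000e-01  1.216e+00 -1.000e-03  1.227e+00 -8.930e-01] [ 9.99040687e-01  4.37783043e-02 -9.91973544e-04 -4.25841736e-04]
([324.5, 208.3], [288, 173, 75, 71, 4187]) [ 0.51716872 -0.43032322  0.045     ]
([529.9, 222.7], [519, 205, 22, 37, 443]) [ 0.65210296 -0.42811938  0.045     ]
```

View pics/w1.png

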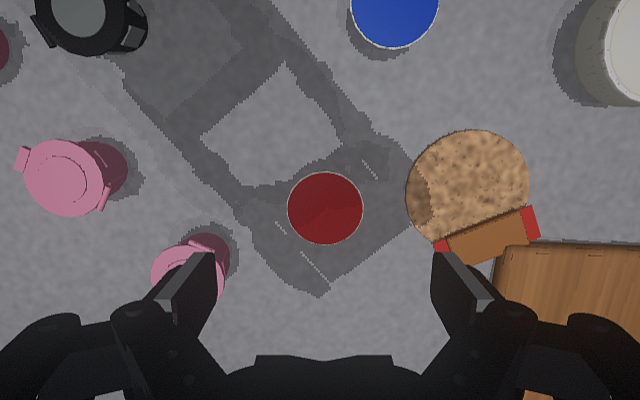

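The wrist view shows the red lid centred at (324,208), which puts it at (0.517, -0.430), within 2 mm of the top view. The biscuit edge at (405,190) is low but near one finger, so I'll descend with the jaws partly closed.

```bash
python3 -m inch '[{"offset":[0,-2,-25],"twist":0,"grip":0.6},{"offset":[0,-2,-50],"twist":0,"grip":0.6},{"offset":[0,-2,-75],"twist":0,"grip":0.6},{"offset":[0,-2,-95],"twist":0,"grip":0.6},{"offset":[0,-2,-103],"twist":0,"grip":0.6},{"offset":[0,-2,-103],"twist":0,"grip":0.6},{"offset":[0,-2,-103],"twist":0,"grip":-1},{"offset":[0,-2,-103],"twist":0,"grip":-1},{"offset":[0,-2,-103],"twist":0,"grip":-1},{"offset":[0,-2,-103],"twist":0,"grip":-1},{"offset":[0,-2,-103],"twist":0,"grip":-1},{"offset":[0,-2,-103],"twist":0,"grip":-1}]' 30
python3 -m inch '[{"offset":[0,0,0],"twist":0,"grip":-1},{"offset":[0,0,0],"twist":0,"grip":-1},{"offset":[0,0,5],"twist":0,"grip":-1},{"offset":[0,0,20],"twist":0,"grip":-1},{"offset":[0,0,45],"twist":0,"grip":-1},{"offset":[0,0,75],"twist":0,"grip":-1},{"offset":[0,0,94],"twist":0,"grip":-1},{"offset":[0,0,94],"twist":0,"grip":-1}]' 30
```

```text
time: 2.15
position: [0.5177, -0.4313, 0.0482]
tool_rot: [0.999, 0.044, 0.0, 0.001]
contact_force: [-0.7, -0.2, 5.5]
grip_width: 0.0494
time: 2.82
position: [0.5193, -0.4329, 0.1478]
tool_rot: [0.999, 0.044, 0.003, 0.004]
contact_force: [0.7, -0.4, 0.2]
grip_width: 0.0489
```

```bash
python3 - <<'E'
from workcell import *
from h import *
s=read_state(); print(s['position'],s['tool_rot'],s['grip_width'],s['contact_force'])
c=camera("wrist"); c2=camera("scene")
a=cv2.resize(c["image"][150:,150:500],None,fx=1.1,fy=1.1); b=cv2.resize(c2["image"][200:350,160:330],None,fx=2,fy=2)
h=max(a.shape[0],b.shape[0]); p=lambda i:cv2.copyMakeBorder(i,0,h-i.shape[0],0,0,0)
cv2.imwrite("pics/w2.png",np.hstack([p(a),p(b)])[:,:,::-1])
s=read_state(); print(s['position'])
for b in blobs(c["image"],'red',300): print(b,ray(c,b[0],s['position'][2]))
E
```

```text
[ 0.51930206 -0.43285256  0.14780317] [0.99903553 0.04359932 0.00304486 0.00422384] 0.04892132524203792 [ 0.710058   -0.42297983  0.2253237 ]
[ 0.51780758 -0.43132911  0.14304141]
([527.3, 215.0], [516, 197, 22, 38, 444]) [ 0.589923   -0.40051961  0.14304141]
([323.4, 213.4], [289, 207, 71, 18, 421]) [ 0.51650994 -0.40628738  0.14304141]
([323.5, 278.6], [259, 220, 130, 118, 11980]) [ 0.51884517 -0.43223905  0.14304141]
([441.3, 248.5], [430, 231, 24, 36, 450]) [ 0.56125718 -0.4161538   0.14304141]
```

View pics/w2.png

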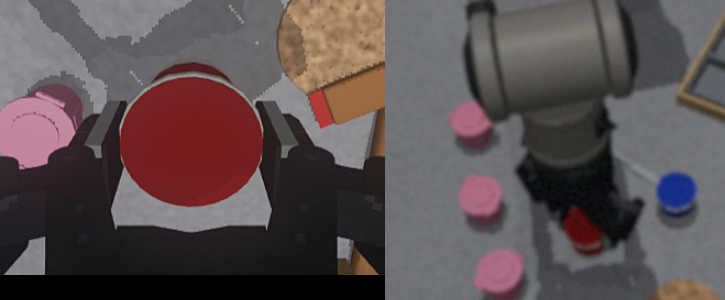

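Red is held squarely between the pads, with the lid level in the wrist view. Next I carry it to its lane, at about (0.516, -0.131).

```bash
python3 -m inch '[{"offset":[0,15,0],"twist":0,"grip":-1},{"offset":[0,45,0],"twist":0,"grip":-1},{"offset":[-1,80,0],"twist":0,"grip":-1},{"offset":[-1,115,0],"twist":0,"grip":-1},{"offset":[-1,150,0],"twist":0,"grip":-1},{"offset":[-2,185,0],"twist":0,"grip":-1},{"offset":[-2,220,0],"twist":0,"grip":-1},{"offset":[-2,255,0],"twist":0,"grip":-1},{"offset":[-2,285,0],"twist":0,"grip":-1},{"offset":[-2,301,0],"twist":0,"grip":-1},{"offset":[-2,301,0],"twist":0,"grip":-1},{"offset":[-2,301,0],"twist":0,"grip":-1}]'
python3 - <<'E'
from workcell import *
from h import *
c=camera("wrist");cv2.imwrite("pics/w3.png",c["image"][:,:,::-1])
s=read_state(); print(s['position'],s['tool_rot'],s['grip_width'])
E
```

```text
time: 3.92
position: [0.5152, -0.1295, 0.142]
tool_rot: [0.999, 0.045, -0.0, 0.001]
contact_force: [-0.6, -0.2, 0.1]
grip_width: 0.0484
[ 0.5154282  -0.13042361  0.14214417] [ 9.99035218e-01  4.38971919e-02 -1.74485909e-04  1.28061349e-03] 0.04884683326318001
```

View pics/w3.png

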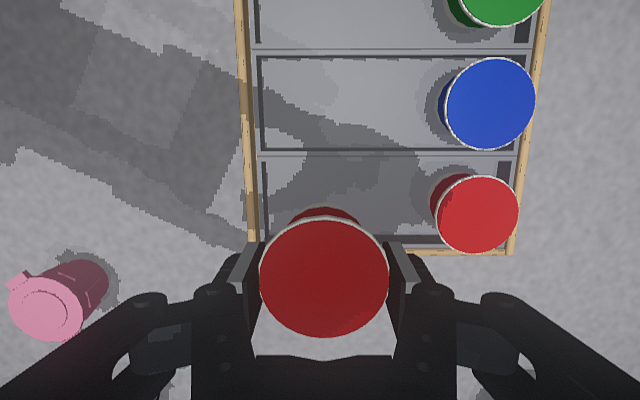

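The held red pod is at (324,277). It sits over the red lane, whose fixed pod is at (477,214), and the lane ahead is clear. I'll lower it, release and rise.

```bash
python3 -m inch '[{"offset":[0,0,-20],"twist":0,"grip":-1},{"offset":[0,0,-45],"twist":0,"grip":-1},{"offset":[0,0,-65],"twist":0,"grip":-1},{"offset":[0,0,-75],"twist":0,"grip":-1},{"offset":[0,0,-80],"twist":0,"grip":-1},{"offset":[0,0,-83],"twist":0,"grip":-1},{"offset":[0,0,-84],"twist":0,"grip":-1},{"offset":[0,0,-84],"twist":0,"grip":-1},{"offset":[0,0,-84],"twist":0,"grip":-1}]'
python3 -m inch '[{"offset":[0,0,0],"twist":0,"grip":0.3},{"offset":[0,0,0],"twist":0,"grip":0.5},{"offset":[0,0,0],"twist":0,"grip":0.5},{"offset":[0,0,0],"twist":0,"grip":0.5},{"offset":[0,0,5],"twist":0,"grip":0.5},{"offset":[0,0,25],"twist":0,"grip":0.5},{"offset":[0,0,55],"twist":0,"grip":0.5},{"offset":[0,0,85],"twist":0,"grip":0.5},{"offset":[0,0,85],"twist":0,"grip":0.5}]'
python3 - <<'E'
from workcell import *
from h import *
c=camera("wrist");cv2.imwrite("pics/w4.png",c["image"][:,:,::-1])
s=read_state(); print(s['position'],s['tool_rot'],s['grip_width'])
for k in ('red','blue'):
  for b in blobs(c["image"],k,300): print(b,ray(c,b[0],.054))
E
```

```text
time: 4.72
position: [0.516, -0.1308, 0.059]
tool_rot: [0.999, 0.044, 0.001, 0.002]
contact_force: [-0.5, 0.8, -0.7]
grip_width: 0.0486
time: 5.47
position: [0.5188, -0.1318, 0.1499]
tool_rot: [0.999, 0.044, 0.005, 0.004]
contact_force: [1.4, -1.3, 0.4]
grip_width: 0.0642
[ 0.51775798 -0.13139101  0.14744021] [0.99902141 0.04395193 0.00380642 0.00315605] 0.06380408476441572
([431.9, 181.2], [420, 166, 37, 42, 328]) [ 0.584015   -0.10894615  0.054     ]
([317.7, 204.4], [279, 168, 78, 74, 4548]) [ 0.51548606 -0.12980489  0.054     ]
([465.0, 205.3], [426, 169, 79, 74, 4509]) [ 0.60736369 -0.12245241  0.054     ]
([476.8, 97.3], [435, 54, 85, 87, 5755]) [ 0.60136625 -0.05761292  0.054     ]
```

View pics/w4.png

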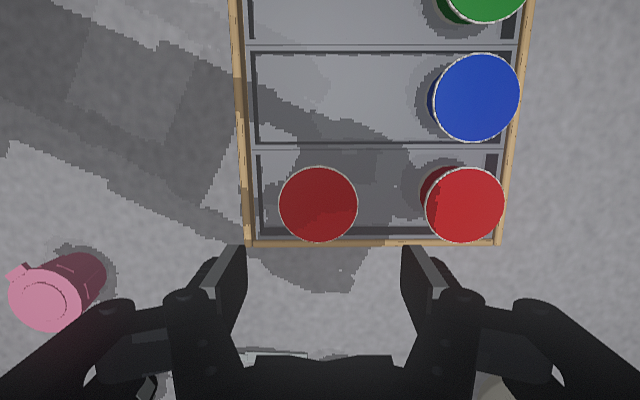

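Red stands upright in its lane at (0.5155, -0.1298), about 1 mm off target; in the image it is at (318,204). Next is blue.

```bash
python3 -m inch '[{"offset":[5,-35,-2],"twist":0,"grip":0.6},{"offset":[12,-75,-4],"twist":0,"grip":0.6},{"offset":[20,-115,-4],"twist":0,"grip":0.6},{"offset":[25,-150,-4],"twist":0,"grip":0.6},{"offset":[27,-173,-4],"twist":0,"grip":0.6},{"offset":[27,-173,-4],"twist":0,"grip":0.6},{"offset":[27,-173,-4],"twist":0,"grip":0.6},{"offset":[27,-173,-4],"twist":0,"grip":0.6}]'
python3 - <<'E'
from workcell import *
from h import *
c=camera("wrist")
s=read_state(); print(s['position'],s['tool_rot'],s['grip_width'])
for b in blobs(c["image"],'blue',300): print(b,ray(c,b[0],.045))
E
```

```text
time: 6.18
position: [0.5442, -0.3034, 0.1425]
tool_rot: [0.999, 0.044, 0.003, 0.002]
contact_force: [0.6, 0.9, 0.4]
grip_width: 0.068
[ 0.54441532 -0.30298629  0.14281324] [0.99900796 0.04435242 0.00316534 0.00243653] 0.06852797488628795
([325.0, 210.2], [287, 174, 77, 73, 4408]) [ 0.54534671 -0.30501725  0.045     ]
```

```bash
python3 -m inch '[{"offset":[1,-2,-25],"twist":0,"grip":0.6},{"offset":[1,-2,-55],"twist":0,"grip":0.6},{"offset":[1,-2,-80],"twist":0,"grip":0.6},{"offset":[1,-2,-93],"twist":0,"grip":0.6},{"offset":[1,-2,-96],"twist":0,"grip":0.6},{"offset":[1,-2,-96],"twist":0,"grip":0.6},{"offset":[1,-2,-96],"twist":0,"grip":-1},{"offset":[1,-2,-96],"twist":0,"grip":-1},{"offset":[1,-2,-96],"twist":0,"grip":-1},{"offset":[1,-2,-96],"twist":0,"grip":-1},{"offset":[1,-2,-96],"twist":0,"grip":-1},{"offset":[1,-2,-96],"twist":0,"grip":-1}]' 30
python3 -m inch '[{"offset":[0,0,0],"twist":0,"grip":-1},{"offset":[0,0,0],"twist":0,"grip":-1},{"offset":[0,0,5],"twist":0,"grip":-1},{"offset":[0,0,20],"twist":0,"grip":-1},{"offset":[0,0,45],"twist":0,"grip":-1},{"offset":[0,0,75],"twist":0,"grip":-1},{"offset":[0,0,94],"twist":0,"grip":-1},{"offset":[0,0,94],"twist":0,"grip":-1},{"offset":[0,0,94],"twist":0,"grip":-1},{"offset":[0,0,94],"twist":0,"grip":-1},{"offset":[0,0,94],"twist":0,"grip":-1}]' 30
```

```text
time: 7.23
position: [0.5463, -0.3052, 0.0486]
tool_rot: [0.999, 0.044, 0.004, 0.003]
contact_force: [0.2, 3.0, 6.8]
grip_width: 0.0491
time: 8.15
position: [0.5455, -0.3047, 0.1411]
tool_rot: [0.999, 0.044, 0.003, 0.002]
contact_force: [-0.1, -0.7, -0.0]
grip_width: 0.0488
```

Blue is gripped (0.049 m). Moving to (0.510, -0.066).

```bash
python3 -m inch '[{"offset":[-2,15,0],"twist":0,"grip":-1},{"offset":[-6,45,0],"twist":0,"grip":-1},{"offset":[-12,80,0],"twist":0,"grip":-1},{"offset":[-17,115,0],"twist":0,"grip":-1},{"offset":[-22,150,0],"twist":0,"grip":-1},{"offset":[-28,185,0],"twist":0,"grip":-1},{"offset":[-33,215,0],"twist":0,"grip":-1},{"offset":[-36,235,0],"twist":0,"grip":-1},{"offset":[-36,239,0],"twist":0,"grip":-1},{"offset":[-36,239,0],"twist":0,"grip":-1},{"offset":[-36,239,0],"twist":0,"grip":-1},{"offset":[-36,239,0],"twist":0,"grip":-1}]'
python3 - <<'E'
from workcell import *
from h import *
s=read_state(); print(s['position'],s['tool_rot'],s['grip_width'])
c=camera("wrist")
for k in ('red','blue'):
  for b in blobs(c["image"],k,300): print(k,b,ray(c,b[0],.054))
E
```

```text
time: 9.15
position: [0.5098, -0.0669, 0.1407]
tool_rot: [0.999, 0.044, 0.003, 0.002]
contact_force: [0.8, -0.1, 0.1]
grip_width: 0.0489
[ 0.50980998 -0.06689481  0.14072191] [0.9990335  0.0437767  0.00317512 0.00236441] 0.04891398689506837
red ([447.4, 267.4], [429, 259, 46, 22, 457]) [ 0.59060678 -0.09600863  0.054     ]
red ([470.6, 287.2], [442, 274, 59, 31, 1083]) [ 0.60793686 -0.10847241  0.054     ]
blue ([441.3, 186.4], [429, 170, 40, 47, 403]) [ 0.57750133 -0.04452557  0.054     ]
blue ([476.8, 211.0], [436, 173, 82, 77, 4872]) [ 0.60147825 -0.05770356  0.054     ]
blue ([322.0, 215.7], [285, 209, 74, 20, 461]) [ 0.50909514 -0.06873953  0.054     ]
blue ([323.3, 280.8], [259, 223, 130, 116, 11784]) [ 0.51372345 -0.11201296  0.054     ]
```

```bash
python3 -m inch '[{"offset":[0,1,-20],"twist":0,"grip":-1},{"offset":[0,1,-45],"twist":0,"grip":-1},{"offset":[0,1,-65],"twist":0,"grip":-1},{"offset":[0,1,-75],"twist":0,"grip":-1},{"offset":[0,1,-79],"twist":0,"grip":-1},{"offset":[0,1,-81],"twist":0,"grip":-1},{"offset":[0,1,-82],"twist":0,"grip":-1},{"offset":[0,1,-82],"twist":0,"grip":-1},{"offset":[0,1,-82],"twist":0,"grip":-1}]'
python3 -m inch '[{"offset":[0,0,0],"twist":0,"grip":0.3},{"offset":[0,0,0],"twist":0,"grip":0.5},{"offset":[0,0,0],"twist":0,"grip":0.5},{"offset":[0,0,0],"twist":0,"grip":0.5},{"offset":[0,0,5],"twist":0,"grip":0.5},{"offset":[0,0,25],"twist":0,"grip":0.5},{"offset":[0,0,55],"twist":0,"grip":0.5},{"offset":[0,0,85],"twist":0,"grip":0.5},{"offset":[0,0,85],"twist":0,"grip":0.5},{"offset":[0,0,85],"twist":0,"grip":0.5},{"offset":[0,0,85],"twist":0,"grip":0.5}]'
python3 - <<'E'
from workcell import *
from h import *
c=camera("wrist");cv2.imwrite("pics/w5.png",c["image"][:,:,::-1])
s=read_state(); print(s['position'],s['tool_rot'],s['grip_width'])
for k in ('red','blue'):
  for b in blobs(c["image"],k,300): print(k,b,ray(c,b[0],.054))
E
```

```text
time: 9.95
position: [0.5104, -0.0661, 0.0597]
tool_rot: [0.999, 0.044, 0.004, 0.003]
contact_force: [-0.4, 0.7, 0.6]
grip_width: 0.049
time: 10.87
position: [0.51, -0.0661, 0.1445]
tool_rot: [0.999, 0.044, 0.004, 0.003]
contact_force: [-0.4, 0.3, -0.2]
grip_width: 0.0647
[ 0.50969926 -0.06599012  0.14391122] [0.99904225 0.04357432 0.00322292 0.00234019] 0.06399637198667353
red ([322.5, 264.9], [296, 257, 55, 21, 441]) [ 0.51275091 -0.1021426   0.054     ]
red ([323.1, 303.6], [287, 271, 74, 66, 3773]) [ 0.51558996 -0.12996093  0.054     ]
red ([479.4, 286.9], [452, 272, 48, 37, 855]) [ 0.61598869 -0.1091289   0.054     ]
blue ([438.8, 185.8], [426, 170, 39, 45, 378]) [ 0.57771411 -0.04437861  0.054     ]
blue ([473.3, 210.1], [434, 173, 80, 75, 4702]) [ 0.60146745 -0.05768015  0.054     ]
blue ([322.7, 211.0], [283, 174, 80, 75, 4692]) [ 0.50971627 -0.06618149  0.054     ]
```

View pics/w5.png

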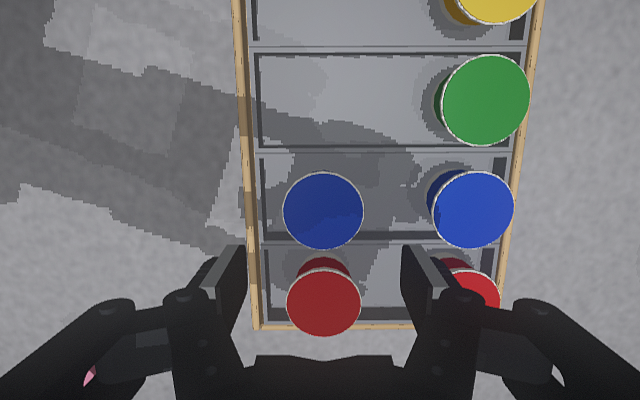

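Blue (323,211) and red (323,304) both stand centred in their lanes. Next is green at about (0.530, 0.319).

```bash
python3 -m inch '[{"offset":[2,30,0],"twist":0,"grip":0.6},{"offset":[4,70,0],"twist":0,"grip":0.6},{"offset":[6,110,0],"twist":0,"grip":0.6},{"offset":[8,150,0],"twist":0,"grip":0.6},{"offset":[10,190,0],"twist":0,"grip":0.6},{"offset":[12,230,0],"twist":0,"grip":0.6},{"offset":[14,270,0],"twist":0,"grip":0.6},{"offset":[16,310,0],"twist":0,"grip":0.6},{"offset":[20,350,0],"twist":0,"grip":0.6},{"offset":[20,385,0],"twist":0,"grip":0.6},{"offset":[20,385,0],"twist":0,"grip":0.6},{"offset":[20,385,0],"twist":0,"grip":0.6}]'
python3 -m inch '[{"offset":[0,0,0],"twist":0,"grip":0.6},{"offset":[0,0,0],"twist":0,"grip":0.6}]'
python3 - <<'E'
from workcell import *
from h import *
c=camera("wrist")
s=read_state(); print(s['position'],s['tool_rot'],s['grip_width'])
for b in blobs(c["image"],'green',300): print(b,ray(c,b[0],.045))
E
```

```text
time: 11.92
position: [0.5284, 0.3206, 0.1418]
tool_rot: [0.999, 0.045, 0.002, 0.003]
contact_force: [0.7, -0.6, -0.1]
grip_width: 0.0684
time: 12.08
position: [0.5278, 0.3194, 0.1406]
tool_rot: [0.999, 0.045, 0.0, 0.004]
contact_force: [0.4, -0.6, 0.1]
grip_width: 0.0686
[0.52819394 0.31924368 0.14101095] [9.98998474e-01 4.46055276e-02 8.18983760e-04 3.42421681e-03] 0.0682433285284366
([326.6, 208.1], [288, 172, 78, 74, 4455]) [0.52934467 0.31958566 0.045     ]
```

Both views agree on green at (0.529, 0.3195). I'll shift +1 mm in x, go down 94 mm and grip.

```bash
python3 -m inch '[{"offset":[1,0,-25],"twist":0,"grip":0.6},{"offset":[1,0,-55],"twist":0,"grip":0.6},{"offset":[1,0,-80],"twist":0,"grip":0.6},{"offset":[1,0,-91],"twist":0,"grip":0.6},{"offset":[1,0,-94],"twist":0,"grip":0.6},{"offset":[1,0,-94],"twist":0,"grip":0.6},{"offset":[1,0,-94],"twist":0,"grip":-1},{"offset":[1,0,-94],"twist":0,"grip":-1},{"offset":[1,0,-94],"twist":0,"grip":-1},{"offset":[1,0,-94],"twist":0,"grip":-1},{"offset":[1,0,-94],"twist":0,"grip":-1},{"offset":[1,0,-94],"twist":0,"grip":-1}]' 30
python3 -m inch '[{"offset":[0,0,0],"twist":0,"grip":-1},{"offset":[0,0,0],"twist":0,"grip":-1},{"offset":[0,0,5],"twist":0,"grip":-1},{"offset":[0,0,20],"twist":0,"grip":-1},{"offset":[0,0,45],"twist":0,"grip":-1},{"offset":[0,0,75],"twist":0,"grip":-1},{"offset":[0,0,94],"twist":0,"grip":-1},{"offset":[0,0,94],"twist":0,"grip":-1},{"offset":[0,0,94],"twist":0,"grip":-1},{"offset":[0,0,94],"twist":0,"grip":-1},{"offset":[0,0,94],"twist":0,"grip":-1}]' 30
```

```text
time: 13.13
position: [0.5303, 0.3196, 0.0491]
tool_rot: [0.999, 0.045, 0.003, 0.003]
contact_force: [-1.7, -2.0, 6.6]
grip_width: 0.0486
time: 14.05
position: [0.5295, 0.3192, 0.1416]
tool_rot: [0.999, 0.045, 0.001, 0.003]
contact_force: [0.0, -0.9, -0.1]
grip_width: 0.0484
```

```bash
python3 -m inch '[{"offset":[-1,-15,0],"twist":0,"grip":-1},{"offset":[-4,-45,0],"twist":0,"grip":-1},{"offset":[-8,-83,0],"twist":0,"grip":-1},{"offset":[-12,-121,0],"twist":0,"grip":-1},{"offset":[-15,-159,0],"twist":0,"grip":-1},{"offset":[-18,-197,0],"twist":0,"grip":-1},{"offset":[-21,-235,0],"twist":0,"grip":-1},{"offset":[-24,-273,0],"twist":0,"grip":-1},{"offset":[-25,-305,0],"twist":0,"grip":-1},{"offset":[-25,-320,0],"twist":0,"grip":-1},{"offset":[-25,-320,0],"twist":0,"grip":-1},{"offset":[-25,-320,0],"twist":0,"grip":-1}]'
python3 -m inch '[{"offset":[0,0,0],"twist":0,"grip":-1},{"offset":[0,0,0],"twist":0,"grip":-1}]'
python3 - <<'E'
from workcell import *
from h import *
s=read_state(); print(s['position'],s['tool_rot'],s['grip_width'])
E
```

```text
time: 15.05
position: [0.504, -0.0012, 0.1407]
tool_rot: [0.999, 0.044, 0.0, 0.003]
contact_force: [0.3, -0.6, 0.2]
grip_width: 0.0485
time: 15.22
position: [0.5036, -0.0001, 0.1401]
tool_rot: [0.999, 0.044, -0.0, 0.003]
contact_force: [-0.1, -0.6, 0.3]
grip_width: 0.0493
[ 5.03615903e-01 -1.23329807e-04  1.40071343e-01] [ 9.99018567e-01  4.41972281e-02 -4.51642091e-04  2.88164813e-03] 0.04926194732364961
```

Target TCP z is about 0.059, so I go down 81 mm.

```bash
python3 -m inch '[{"offset":[1,-1,-20],"twist":0,"grip":-1},{"offset":[1,-1,-45],"twist":0,"grip":-1},{"offset":[1,-1,-65],"twist":0,"grip":-1},{"offset":[1,-1,-75],"twist":0,"grip":-1},{"offset":[1,-1,-79],"twist":0,"grip":-1},{"offset":[1,-1,-80],"twist":0,"grip":-1},{"offset":[1,-1,-81],"twist":0,"grip":-1},{"offset":[1,-1,-81],"twist":0,"grip":-1},{"offset":[1,-1,-81],"twist":0,"grip":-1}]'
python3 -m inch '[{"offset":[0,0,0],"twist":0,"grip":0.3},{"offset":[0,0,0],"twist":0,"grip":0.5},{"offset":[0,0,0],"twist":0,"grip":0.5},{"offset":[0,0,0],"twist":0,"grip":0.5},{"offset":[0,0,5],"twist":0,"grip":0.5},{"offset":[0,0,25],"twist":0,"grip":0.5},{"offset":[0,0,55],"twist":0,"grip":0.5},{"offset":[0,0,85],"twist":0,"grip":0.5},{"offset":[0,0,85],"twist":0,"grip":0.5},{"offset":[0,0,85],"twist":0,"grip":0.5},{"offset":[0,0,85],"twist":0,"grip":0.5}]'
python3 - <<'E'
from workcell import *
from h import *
c=camera("wrist");cv2.imwrite("pics/w6.png",c["image"][:,:,::-1])
s=read_state(); print(s['position'],s['tool_rot'],s['grip_width'])
for k in ('green','blue','red'):
  for b in blobs(c["image"],k,800): print(k,b,ray(c,b[0],.054))
E
```

```text
time: 15.97
position: [0.5053, -0.0011, 0.06]
tool_rot: [0.999, 0.044, 0.0, 0.003]
contact_force: [-0.8, 0.2, 0.8]
grip_width: 0.0485
time: 16.88
position: [0.5049, -0.0011, 0.1448]
tool_rot: [0.999, 0.044, 0.0, 0.003]
contact_force: [0.3, 0.4, -0.5]
grip_width: 0.0641
[ 0.50457413 -0.00102755  0.14426313] [ 9.99017787e-01  4.42164200e-02 -3.42960303e-04  2.87245066e-03] 0.06381506249634214
green ([323.4, 210.5], [284, 173, 79, 76, 4637]) [ 0.5043709  -0.00105387  0.054     ]
green ([473.2, 210.7], [434, 174, 80, 75, 4663]) [0.59557638 0.0070189  0.054     ]
blue ([322.7, 305.0], [287, 273, 73, 66, 3753]) [ 0.50977066 -0.066381    0.054     ]
blue ([479.5, 287.3], [453, 273, 47, 36, 823]) [ 0.61022888 -0.04421127  0.054     ]
```

View pics/w6.png

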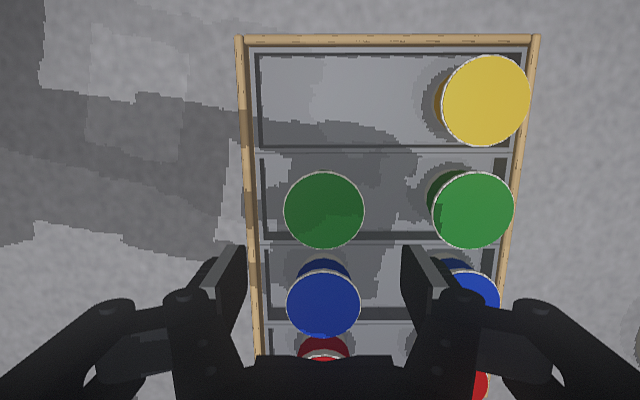

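Green (323,210) is seated in its lane. Now yellow at about (0.489, 0.424).

```bash
python3 -m inch '[{"offset":[0,25,0],"twist":0,"grip":0.6},{"offset":[-2,65,0],"twist":0,"grip":0.6},{"offset":[-3,105,0],"twist":0,"grip":0.6},{"offset":[-5,145,0],"twist":0,"grip":0.6},{"offset":[-6,185,0],"twist":0,"grip":0.6},{"offset":[-8,225,0],"twist":0,"grip":0.6},{"offset":[-10,265,0],"twist":0,"grip":0.6},{"offset":[-12,305,0],"twist":0,"grip":0.6},{"offset":[-14,345,0],"twist":0,"grip":0.6},{"offset":[-16,385,0],"twist":0,"grip":0.6},{"offset":[-16,415,0],"twist":0,"grip":0.6},{"offset":[-16,424,0],"twist":0,"grip":0.6}]'
python3 -m inch '[{"offset":[0,0,0],"twist":0,"grip":0.6},{"offset":[0,0,0],"twist":0,"grip":0.6},{"offset":[0,0,0],"twist":0,"grip":0.6},{"offset":[0,0,0],"twist":0,"grip":0.6}]'
python3 - <<'E'
from workcell import *
from h import *
c=camera("wrist")
s=read_state(); print(s['position'],s['tool_rot'],s['grip_width'])
for b in blobs(c["image"],'yellow',300): print(b,ray(c,b[0],.045))
E
```

```text
time: 17.93
position: [0.4869, 0.427, 0.1422]
tool_rot: [0.999, 0.046, -0.001, 0.003]
contact_force: [-1.0, -0.6, -0.1]
grip_width: 0.068
time: 18.27
position: [0.4872, 0.4253, 0.1419]
tool_rot: [0.999, 0.045, -0.002, 0.003]
contact_force: [-0.3, -0.4, 0.2]
grip_width: 0.0682
[0.48732621 0.42543806 0.14220204] [ 0.9989724   0.04518888 -0.00153572  0.00312202] 0.06818662841897351
([328.1, 208.2], [290, 172, 77, 74, 4483]) [0.48923026 0.4250914  0.045     ]
```

```bash
python3 -m inch '[{"offset":[2,-1,-25],"twist":0,"grip":0.6},{"offset":[2,-1,-55],"twist":0,"grip":0.6},{"offset":[2,-1,-80],"twist":0,"grip":0.6},{"offset":[2,-1,-92],"twist":0,"grip":0.6},{"offset":[2,-1,-95],"twist":0,"grip":0.6},{"offset":[2,-1,-95],"twist":0,"grip":0.6},{"offset":[2,-1,-95],"twist":0,"grip":-1},{"offset":[2,-1,-95],"twist":0,"grip":-1},{"offset":[2,-1,-95],"twist":0,"grip":-1},{"offset":[2,-1,-95],"twist":0,"grip":-1},{"offset":[2,-1,-95],"twist":0,"grip":-1},{"offset":[2,-1,-95],"twist":0,"grip":-1}]' 30
python3 -m inch '[{"offset":[0,0,0],"twist":0,"grip":-1},{"offset":[0,0,0],"twist":0,"grip":-1},{"offset":[0,0,5],"twist":0,"grip":-1},{"offset":[0,0,20],"twist":0,"grip":-1},{"offset":[0,0,45],"twist":0,"grip":-1},{"offset":[0,0,75],"twist":0,"grip":-1},{"offset":[0,0,94],"twist":0,"grip":-1},{"offset":[0,0,94],"twist":0,"grip":-1},{"offset":[0,0,94],"twist":0,"grip":-1},{"offset":[0,0,94],"twist":0,"grip":-1},{"offset":[0,0,94],"twist":0,"grip":-1}]' 30
```

```text
time: 19.32
position: [0.4904, 0.425, 0.0494]
tool_rot: [0.999, 0.045, 0.0, 0.002]
contact_force: [0.0, -1.7, 6.0]
grip_width: 0.0488
time: 20.23
position: [0.4897, 0.4245, 0.142]
tool_rot: [0.999, 0.045, -0.001, 0.003]
contact_force: [0.8, 0.2, -1.0]
grip_width: 0.049
```

Yellow is gripped. Carrying it +9, -361 mm to (0.498, 0.064).

```bash
python3 -m inch '[{"offset":[0,-15,0],"twist":0,"grip":-1},{"offset":[1,-47,0],"twist":0,"grip":-1},{"offset":[2,-86,0],"twist":0,"grip":-1},{"offset":[3,-125,0],"twist":0,"grip":-1},{"offset":[4,-164,0],"twist":0,"grip":-1},{"offset":[5,-203,0],"twist":0,"grip":-1},{"offset":[6,-242,0],"twist":0,"grip":-1},{"offset":[7,-281,0],"twist":0,"grip":-1},{"offset":[8,-320,0],"twist":0,"grip":-1},{"offset":[9,-350,0],"twist":0,"grip":-1},{"offset":[9,-361,0],"twist":0,"grip":-1},{"offset":[9,-361,0],"twist":0,"grip":-1}]'
python3 -m inch '[{"offset":[0,0,0],"twist":0,"grip":-1},{"offset":[0,0,0],"twist":0,"grip":-1},{"offset":[0,0,0],"twist":0,"grip":-1}]'
```

```text
time: 21.23
position: [0.4984, 0.0613, 0.1411]
tool_rot: [0.999, 0.043, -0.002, 0.003]
contact_force: [-0.4, 1.4, -0.1]
grip_width: 0.0489
time: 21.48
position: [0.4982, 0.0626, 0.1408]
tool_rot: [0.999, 0.044, -0.002, 0.003]
contact_force: [-0.8, -0.3, -0.4]
grip_width: 0.0487
```

```bash
python3 -m inch '[{"offset":[0,1,-20],"twist":0,"grip":-1},{"offset":[0,1,-45],"twist":0,"grip":-1},{"offset":[0,1,-65],"twist":0,"grip":-1},{"offset":[0,1,-75],"twist":0,"grip":-1},{"offset":[0,1,-79],"twist":0,"grip":-1},{"offset":[0,1,-80],"twist":0,"grip":-1},{"offset":[0,1,-81],"twist":0,"grip":-1},{"offset":[0,1,-81],"twist":0,"grip":-1},{"offset":[0,1,-81],"twist":0,"grip":-1}]'
python3 -m inch '[{"offset":[0,0,0],"twist":0,"grip":0.3},{"offset":[0,0,0],"twist":0,"grip":0.5},{"offset":[0,0,0],"twist":0,"grip":0.5},{"offset":[0,0,0],"twist":0,"grip":0.5},{"offset":[0,0,5],"twist":0,"grip":0.5},{"offset":[0,0,25],"twist":0,"grip":0.5},{"offset":[0,0,55],"twist":0,"grip":0.5},{"offset":[0,0,85],"twist":0,"grip":0.5},{"offset":[0,0,110],"twist":0,"grip":0.5},{"offset":[-30,0,130],"twist":0,"grip":0.5},{"offset":[-60,0,130],"twist":0,"grip":0.5},{"offset":[-60,0,130],"twist":0,"grip":0.5}]'
python3 -m inch '[{"offset":[-20,40,0],"twist":0,"grip":0.5},{"offset":[-40,80,0],"twist":0,"grip":0.5},{"offset":[-50,120,0],"twist":0,"grip":0.5},{"offset":[-50,160,0],"twist":0,"grip":0.5},{"offset":[-50,200,0],"twist":0,"grip":0.5},{"offset":[-50,200,0],"twist":0,"grip":0.5},{"offset":[-50,200,0],"twist":0,"grip":0.5},{"offset":[-50,200,0],"twist":0,"grip":0.5}]'
python3 - <<'E'
from workcell import *
from h import *
a=camera("top"); b=camera("scene")
for k in HUE:
    for q in blobs(a["image"],k): print(k,q[0],q[1][2:],ray(a,q[0],.054).round(4)[:2])
x=cv2.resize(a["image"][120:280,190:510],None,fx=2.2,fy=2.2,interpolation=2)
y=cv2.resize(b["image"][100:310,220:450],None,fx=1.05,fy=1.05); 
y=cv2.copyMakeBorder(y,0,0,0,x.shape[1]-y.shape[1],0)
cv2.imwrite("pics/end.png",np.vstack([x,y])[:,:,::-1])
E
```

```text
time: 22.23
position: [0.4988, 0.0637, 0.0607]
tool_rot: [0.999, 0.044, -0.001, 0.003]
contact_force: [-0.9, -0.1, -0.1]
grip_width: 0.0488
time: 23.23
position: [0.4341, 0.064, 0.1915]
tool_rot: [0.999, 0.044, -0.003, 0.003]
contact_force: [-0.7, 0.8, 0.4]
grip_width: 0.0638
time: 23.9
position: [0.3838, 0.2639, 0.1913]
tool_rot: [0.999, 0.045, -0.003, 0.003]
contact_force: [-0.5, -0.7, 0.5]
grip_width: 0.064
red [359.0, 147.8] [17, 17, 228] [ 0.6075 -0.1223]
red [362.2, 179.8] [18, 17, 229] [ 0.5157 -0.1294]
blue [336.3, 150.2] [16, 17, 228] [ 0.6017 -0.0576]
blue [339.8, 182.4] [17, 18, 226] [ 0.5093 -0.0659]
green [313.5, 152.6] [16, 16, 205] [0.5959 0.0073]
green [316.7, 184.3] [16, 16, 199] [ 0.505  -0.0006]
yellow [290.8, 155.0] [17, 17, 230] [0.59   0.0719]
yellow [294.0, 187.2] [17, 17, 226] [0.4978 0.0638]
```

View pics/end.png

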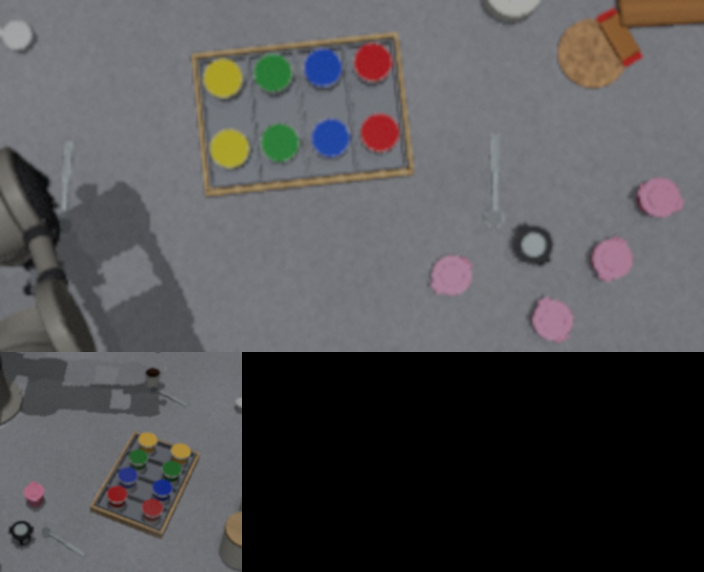

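All four fresh pods stand upright in their own lanes: yellow (230,149), green (280,143), blue (331,138) and red (380,132) in the crop. The used pod and the filter pod still stand where they were, and the gripper is empty and clear. Handing in.

```bash
python3 -c "
from workcell import *
print(read_state()['time'],job_done())"
```

```text
the job is handed in; nothing more can be done
24.0 None
```

I placed the red, blue, green and yellow pods upright in the near ends of their own lanes, let go of each, and handed the job in at 24 s of the 96 s allowed.

- **Pod positions:** In the last top view each lid centre sits about 92 mm before its lane's fixed pod, so x is about -40 mm in the lane. All are within about 1 mm of the planned spots.
- **Used and filter pods:** Both are upright in the final scene view and look unmoved. I checked these by eye and did not measure their final positions.
- **Checks that disagreed:** The grip opening read 49 mm, although the rim is 51 mm across. The tool also sat about 2 mm higher than commanded at each grasp, with 5–7 N upward. All four pods lifted and placed normally. No check failed.

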